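Stack the test line on a turbo pump

TASK

Stack the test line on the turbo pump's upright inlet, one part at a time from the pump upwards: first the large centring ring with the protective screen, then the conical reducer with its wide end down, then the small open centring ring, and the gauge head on top. Each part must sit fully home, level and centred on the one below; keep the gauge upright all the time. The clamps come later: leave the two clamps and the screwdriver lying where they are.

Things in the scene. Friction and masses are not known exactly. Their poses are not given: they have to be found in the camera images.
- pump_inlet (a point): Inlet of the fixed turbo pump: black foot 98x98x40 mm, ribbed drum 82 mm across up to 92 mm, 47 mm neck, open steel flange 55 mm across; side port out to 75 mm along this point's +x, 62 mm up. Point: centre of the flange's top face, 120 mm above the bench, z up. In the flange a round socket 42 mm wide, 6 mm deep. Place and yaw vary.
- screen_ring: Large centring ring: metal spigot 38 mm wide, 14 mm high (ends chamfered to 33 mm over 3 mm), a screen across it, round it a black band 55 mm wide, 4 to 10 mm up. Upright, z up; yaw free. Origin: centre of underside. Home: spigot 4 mm into the inlet's socket, band on the flange, origin 4 mm below the flange face. 45 g.
- reducer: Steel conical reducer 40 mm high: foot flange 55 mm wide, 6 mm thick (socket 42 mm wide, 6 deep, below), cone to a 33 mm neck at 28-30 mm, top flange 40 mm wide at 33-40 mm (socket 28 mm wide, 6 deep); grip its rim. Starts wide end down, z up; yaw free. Origin: centre of underside. Home: foot on the large ring's band, origin 10 mm above that ring's. 0.22 kg.
- open_ring: Small centring ring: metal spigot 24 mm wide, 14 mm high (ends chamfered to 19 mm over 3 mm) with an open hole, round it a black band 40 mm wide, 4 to 10 mm up. Upright, z up; yaw free. Origin: centre of underside. Home: spigot 4 mm into the reducer's top socket, band on the flange, origin 36 mm above the reducer's. 25 g.
- gauge: Vacuum gauge head 88 mm high: steel flange 40 mm wide, 6 mm thick (socket 28 mm wide, 6 deep, below), 26 mm neck, grey round housing 36 mm wide from 22 to 84 mm, black connector on top. Stands upright, z up; yaw free. Origin: centre of underside. Home: flange on the small ring's band, origin 10 mm above that ring's. 0.16 kg.
- large_clamp: Bystander: aluminium flange clamp lying flat, ring 66 mm outside, 50 mm inside, 16 mm high, with a wing screw out to 51 mm from the centre along its +x and a hinge out to 41 mm along -x. Origin: centre of its underside.
- small_clamp: Bystander: the same, smaller: ring 49 mm outside, 35 mm inside, 14 mm high, wing screw out to 43 mm along its +x, hinge out to 33 mm along -x. Origin: centre of its underside.
- driver: Bystander: screwdriver 190 mm long, lying loose along its x axis (origin about midway, blade to +x) at the far side of the bench, beyond the pump.
Things that resemble listed ones, but are neither listed nor needed, are in the scene too. Of the things that look like the part that bears pump_inlet, the larger one is meant. Of the things that look like the gauge, the smaller one is meant.

How it is judged:
By the outcome, as a careful person would: the job done as asked, in the order asked, and still so for the second after the job is handed in, with the robot touching nothing.
It also fails if it takes over 118 s, if anything falls off the work surface, if the arm or the gripper's body presses on something with over 40 N, if the wrist force passes 120 N, or if a joint passes its speed limit or range.

ROBOT

A 6-joint arm with a two-finger parallel gripper is mounted at the origin on the work surface. World frame = base frame: x ahead of the robot, y to its left, z up, the work surface at z = 0. Lengths are in mm, angles in rad, forces in N, time in s.
With the tool pointing down it reaches from about 350 to 875 mm from the base axis. Payload 15.5 kg.
Tool frame: the origin (TCP) lies where the fingers leave the gripper's body, on its centre line; the fingertips stand 73 mm ahead of it and the grasp point (between the pads) lies 54 mm ahead of it (robot.grip_point_offset is the x of the grasp point in the tool frame, in mm); x points along the fingers, z is the direction in which the jaws open and shut, and the axes are right-handed (so a half turn about x gives the same grasp; the last joint's range is limited). The gripper opens to 85 mm and grips with 20 to 120 N. Pads are 22 mm wide; open, the fingers measure 114 mm over their backs; the gripper's body (76 mm by 85 mm) begins 54 mm behind the grasp point. The pads swing forward as they close: fully open they stand 13 mm farther back than shut.
Start: joints at [-1.284, 0.494, 1.345, -0, 1.302, -0.096], TCP at [233.451, -579.765, 303.877] pointing down, gripper open.
Joint ranges: [-2.91, 2.91], [-0.82, 2.16], [0.22, 2.67], [-1.22, 4.37], [0.12, 2.79], [-3.08, 3.08]. Speed limits (rad/s): [1.89, 1.89, 2.57, 3.01, 3.01, 3.01].

INTERFACE

Orientations are given as [roll, pitch, yaw] about the fixed x, y, z axes, in that order (R = Rz(yaw) Ry(pitch) Rx(roll)).
In Python, from plant import robot, viewer gives the robot as it stands. Calls block until the motion is done:
- robot.reach(position, orientation): joint-space move of the TCP to a pose.
- robot.line_to(position, orientation=None, vel=150, max_force=None): straight line of the TCP; orientation=None keeps the orientation; vel is the mean speed in mm/s. With max_force (N) it stops when the force on the tool has changed by that much, and returns True; else False.
- robot.movej(angles): joint-space move.
- robot.gripper_to(opening, strength=None): finger opening in mm; strength is the grip in N (None keeps the last); returns when the fingers have stopped.
- robot.pause(seconds).
- robot.solve_ik(position, orientation): joint angles nearest the present ones, or None.
- viewer.camera(name): name is "scene" or "side" or "wrist"; returns a dict with "color" (400x640x3 uint8, blue, green, red), "intrinsics" (3x3 intrinsics, pixels), "pose" (4x4, takes a point from camera to world coordinates). Camera axes: x right, y down, z forward; pixel columns grow to the right and rows downward; lengths in mm; the calibration is good to about 2 mm. A picture is of the moment at which its call begins. There is no depth.
A pose or a line that the arm cannot do raises robot.Unreachable and nothing moves.
- robot.finish_job(): hands the job in, once; it reports no verdict.
Readings, each from a call of its own:
- robot.read_t(): time.
- robot.read_qpos(): joint angles.
- robot.read_joint_vel(): joint speeds.
- robot.read_joint_torque(): joint torques, N m.
- robot.read_position(): TCP position.
- robot.read_tcp_rot(): TCP orientation.
- robot.read_wrist_force(): force on the tool from outside, world axes, zero at the start.
- robot.read_moment(): the same for the moment, N m.
- robot.read_finger_gap(): finger opening in mm.
Only numpy, scipy, OpenCV 4.12 (cv2) and the standard library are available. Lean on these libraries where they do the work, as an engineer would, in place of code of your own. Each camera call takes 0.05 s, during which the arm holds its last target. There are 200 camera calls.

## Working session

There is one attempt and no reset: what is moved stays moved. The work goes in short steps, each a Python script; the robot and the scene stay as the last script left them, time stands still between calls to the robot, and variables do not carry over. Pictures are saved under pics/ and viewed, about 12 in all and at most 16, crops included, and the job is handed in when it is done.

```bash
ls; mkdir -p pics; python3 - <<'E'
from plant import robot, viewer
import cv2,numpy as np
for n in ["scene","side","wrist"]:
    c=viewer.camera(n); cv2.imwrite(f"pics/{n}0.png",c["color"])
    np.set_printoptions(precision=3,suppress=True)
    print(n,c["intrinsics"].tolist()); print(np.array(c["pose"]))
print(robot.read_tcp_rot(),robot.read_t(),robot.read_finger_gap(),robot.grip_point_offset)
E
```

```text
pics
scene [[368.1362050626935, 0.0, 320.07223255023865], [0.0, 368.1362050626935, 199.15724481989716], [0.0, 0.0, 1.0]]
[[  -0.058    0.703   -0.709 1245.188]
 [   0.998    0.05    -0.032   87.018]
 [   0.013   -0.709   -0.705  750.378]
 [   0.       0.       0.       1.   ]]
side [[469.2988414848645, 0.0, 322.7789211517245], [0.0, 469.2988414848645, 199.0494579722326], [0.0, 0.0, 1.0]]
[[  -0.931   -0.262    0.253  209.103]
 [  -0.364    0.638   -0.679 1014.069]
 [   0.016   -0.724   -0.69  1108.977]
 [   0.       0.       0.       1.   ]]
wrist [[347.5473893320389, 0.0, 322.5878951505984], [0.0, 347.5473893320389, 201.17592638712821], [0.0, 0.0, 1.0]]
[[   0.374   -0.881   -0.29   307.778]
 [  -0.927   -0.356   -0.117 -549.573]
 [  -0.       0.313   -0.95   373.609]
 [   0.       0.       0.       1.   ]]
[3.051 1.57  1.863] 0.15 85.18871148229267 53.900000000000006
```

View pics/scene0.png

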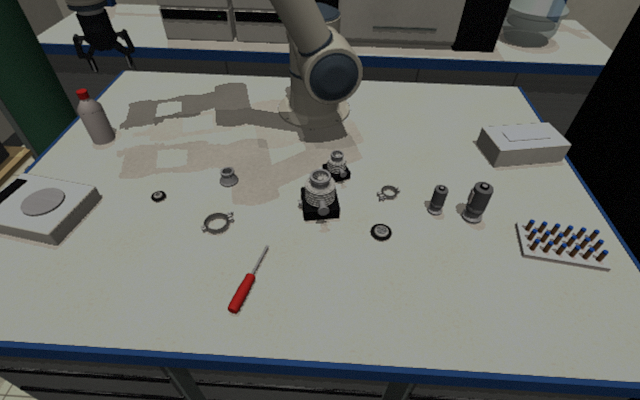

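View pics/side0.png

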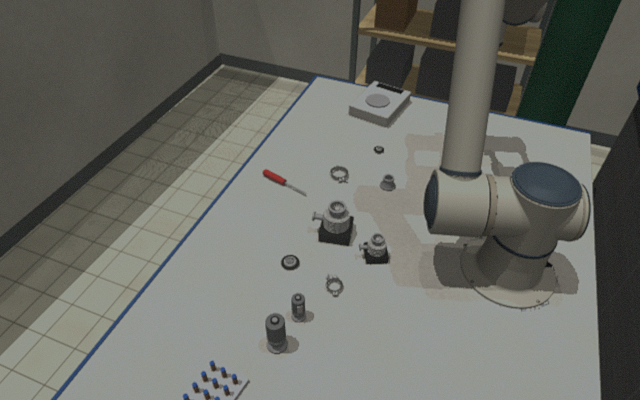

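The scene picture shows the large pump at (320,192) with the decoy beside it at (337,165). The screen ring is at (381,232), open ring (158,196), reducer (229,176), small gauge (438,200) and decoy gauge (478,202). The clamps are at (217,222) and (389,192), and the driver at (250,280). The side view agrees. I'll cast rough positions next.

```bash
cat > h.py <<'E'
from plant import robot, viewer
import cv2,numpy as np
np.set_printoptions(precision=2,suppress=True)
def ray(c,p):
    K=np.array(c["intrinsics"]);T=np.array(c["pose"])
    return T[:3,3],T[:3,:3]@np.linalg.solve(K,[p[0],p[1],1.])
def cast(c,p,z):
    o,d=ray(c,p); return o+d*(z-o[2])/d[2]
def tri(c1,p1,c2,p2):
    o1,d1=ray(c1,p1);o2,d2=ray(c2,p2)
    s=np.linalg.lstsq(np.c_[d1,-d2],o2-o1,rcond=None)[0]
    a,b=o1+d1*s[0],o2+d2*s[1]; return (a+b)/2,np.linalg.norm(a-b)
def proj(c,P):
    T=np.array(c["pose"]);q=np.array(c["intrinsics"])@(T[:3,:3].T@(np.array(P)-T[:3,3])); return q[:2]/q[2]
E
python3 - <<'E'
from h import *
s=viewer.camera("scene");d=viewer.camera("side")
for n,p,q,z in [("pump",(320.5,175),(338,205),120),("decoy",(337,154),(377,237),90),("screen",(381,231),(290,261),10),("open",(158,195.5),(379,149),10),("red",(228,171),(388,178),40),("gauge",(440,187),(298,297),85),("gbig",(484,185),(275,318),110),("lcl",(217,223),(340,174),14),("scl",(389,192),(335,286),12)]:
    print(n,cast(s,p,z),cast(d,q,z),*tri(s,p,d,q))
import math
R=np.array(viewer.camera("wrist")["pose"])
tp=robot.read_position();print(tp,R[:3,3]-tp)
E
```

```text
pump [521.88  54.72 120.  ] [519.57  47.37 120.  ] [520.02  52.51 121.3 ] 6.219881586931788
decoy [391.33  95.76  90.  ] [378.33 100.29  90.  ] [380.03  94.98  82.39] 2.521637406168911
screen [607.72 220.76  10.  ] [604.95 218.59  10.  ] [605.85 219.76   9.41] 3.1834625230955433
open [ 518.51 -409.29   10.  ] [ 513.49 -409.04   10.  ] [ 514.5  -412.32    6.63] 1.3916250867570905
red [ 432.12 -222.78   40.  ] [ 429.51 -223.27   40.  ] [ 429.91 -223.93   38.67] 1.2186101777770386
gauge [507.03 374.03  85.  ] [509.95 373.57  85.  ] [509.21 373.83  86.42] 1.3311428399613396
gbig [518.77 479.02 110.  ] [530.22 465.89 110.  ] [528.04 472.36 119.33] 3.0530946892163917
lcl [ 613.4  -213.49   14.  ] [ 600.61 -208.66   14.  ] [ 604.24 -218.28    4.29] 1.7854751632838728
scl [458.53 252.59  12.  ] [448.88 254.57  12.  ] [450.9  252.62   6.49] 3.661781338775651
[ 233.44 -579.69  303.66] [74.37 30.03 70.2 ]
```

```bash
cat >> h.py <<'E'
DOWN=[0,np.pi/2,0]   # jaws along world x, wrist camera on the +y side
def shot(name):
    c=viewer.camera("wrist"); cv2.imwrite(f"pics/{name}.png",c["color"]); np.savez(f"pics/{name}.npz",intrinsics=c["intrinsics"],pose=c["pose"],color=c["color"],tcp=robot.read_position()); return c
E
python3 - <<'E'
from h import *
ims=[]
for n,x,y,z in [("open",516,-410,10),("red",430,-223,40),("pump",520,51,120),("screen",606,219.5,10),("gauge",509,374,88)]:
    robot.reach([x,y,z+175],DOWN); robot.pause(.15); c=shot(n+"1"); ims.append(c["color"][50:350,170:470])
    print(n,robot.read_t(),robot.read_position(),c["pose"][:3,3]-robot.read_position())
ims.append(ims[0]*0)
cv2.imwrite("pics/m1.png",cv2.resize(np.vstack([np.hstack(ims[:3]),np.hstack(ims[3:])]),(800,533)))
E
```

```text
open 1.8167 [ 515.41 -410.94  185.44] [-0.41 80.52 70.26]
red 2.8583 [ 430.51 -223.89  214.8 ] [-0.32 80.48 70.28]
pump 4.2083 [519.94  49.96 294.68] [-0.34 80.47 70.17]
screen 5.2917 [606.26 218.34 186.2 ] [-0.47 80.43 70.37]
gauge 6.3 [509.66 372.88 262.35] [-0.27 80.53 70.13]
```

View pics/m1.png

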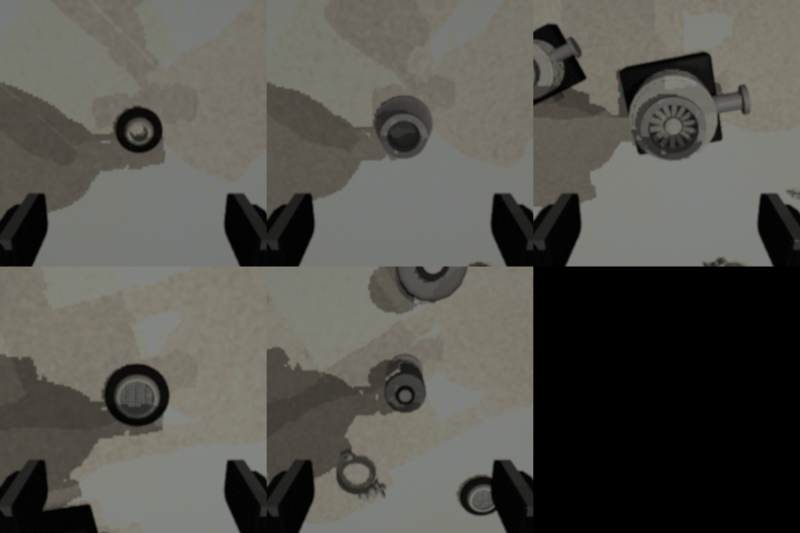

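The montage has every part near its crop centre: open ring, reducer, pump (decoy at upper left), screen ring, and gauge (big gauge above it). I'll enlarge the three steel ones.

```bash
python3 - <<'E'
from h import *
o=[]
for n,z in [("pump",120),("red",40),("gauge",84)]:
    f=np.load(f"pics/{n}1.npz"); u,v=proj(f,[*f["tcp"][:2],z]).astype(int); print(n,u,v)
    p=f["color"][v-50:v+50,u-50:u+50]; p=np.clip(p*1.8,0,255).astype(np.uint8)
    o.append(cv2.resize(p,(400,400) if n=="pump" else (200,200),interpolation=cv2.INTER_NEAREST))
cv2.imwrite("pics/z1.png",np.hstack([cv2.resize(o[0],(400,400)),cv2.resize(np.vstack(o[1:]),(200,400))]))
for n in ["open","screen"]:
    f=np.load(f"pics/{n}1.npz"); u,v=proj(f,[*f["tcp"][:2],10]); g=cv2.cvtColor(f["color"],6)
    l,lab,st,ce=cv2.connectedComponentsWithStats((g<45).astype(np.uint8))
    for i in range(1,l):
        if st[i,4]>200 and np.hypot(*(ce[i]-(u,v)))<60:
            cs,_=cv2.findContours((lab==i).astype(np.uint8),0,1); e=cv2.fitEllipse(max(cs,key=cv2.contourArea)); print(n,(u,v),e,cast(f,e[0],8.5),f["tcp"], np.array(e[1])/347.5*247)
E
```

```text
pump 322 200
red 322 200
gauge 322 198
open (np.float64(322.5613351742376), np.float64(199.96032245008223)) ((325.5924377441406, 196.00857543945312), (49.98732376098633, 51.84987258911133), 109.97977447509766) [ 517.67 -408.33    8.5 ] [ 515.41 -410.94  185.44] [35.53 36.85]
screen (np.float64(322.2448732283822), np.float64(199.77283010910605)) ((323.189453125, 194.56051635742188), (68.89521789550781, 71.37956237792969), 90.02913665771484) [606.97 221.95   8.5 ] [606.26 218.34 186.2 ] [48.97 50.74]
```

View pics/z1.png

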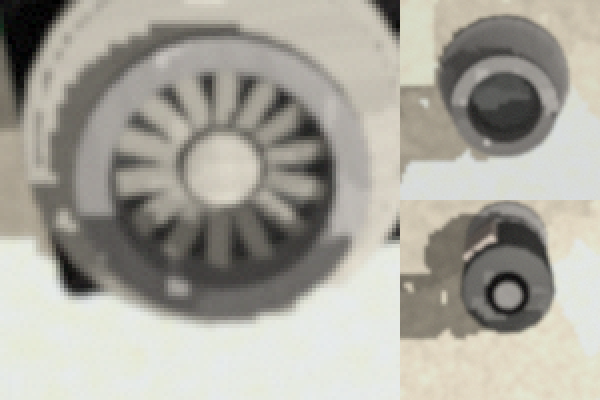

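```bash
python3 - <<'E'
from h import *
for n,p,z in [("pump",(327.1,194.5),120),("red",(324.7,202.7),40),("gauge",(325.5,191.5),84)]:
    print(n,cast(np.load(f"pics/{n}1.npz"),p,z))
robot.reach([607,310,130],DOWN)
for g in (55,40):
    robot.gripper_to(g,30); robot.pause(.2)
    hit=robot.line_to([607,310,70],vel=30,max_force=4); print(g,robot.read_finger_gap(),hit,robot.read_position(),robot.read_wrist_force())
    p=robot.read_position(); robot.line_to([607,310,p[2]+8],vel=60)
robot.line_to([607,310,130])
robot.gripper_to(75)
robot.reach([607,222,185],DOWN); robot.pause(.4); c=shot("screen2"); print(robot.read_position(),robot.read_t())
E
```

```text
pump [523.1   54.55 120.  ]
red [ 432.29 -225.82   40.  ]
gauge [511.72 378.59  84.  ]
55 54.81557067697725 False [607.05 310.02  70.14] [-0.55 -0.43  0.59]
40 40.14735333434581 True [607.22 310.1   71.12] [-0.62 -0.9  10.28]
[606.85 222.39 184.66] 13.05
```

```bash
cat >> h.py <<'E'
def dark(f,z,th=45):
    "ellipse centre of the dark ring nearest the tool point, cast to height z"
    tcp=robot.read_position() if "tcp" not in f else f["tcp"]
    uv=proj(f,[*tcp[:2],z]); g=cv2.cvtColor(f["color"],6)
    l,lab,st,ce=cv2.connectedComponentsWithStats((g<th).astype(np.uint8))
    i=min((i for i in range(1,l) if st[i,4]>200),key=lambda i:np.hypot(*(ce[i]-uv)))
    cs,_=cv2.findContours((lab==i).astype(np.uint8),0,1); e=cv2.fitEllipse(max(cs,key=cv2.contourArea))
    return cast(f,e[0],z)-[*tcp[:2],0],e
E
python3 - <<'E'
from h import *
print(dark(np.load("pics/screen2.npz"),8.5))
robot.line_to([607,222,73],vel=80); robot.pause(.2); print(robot.read_position())
robot.gripper_to(50,30); print("gap",robot.read_finger_gap(),robot.read_position())
robot.gripper_to(75); robot.line_to([607,222,185],vel=100); robot.pause(.4)
c=shot("screen3"); print(robot.read_position(),dark(np.load("pics/screen3.npz"),8.5),robot.read_t())
E
```

```text
(array([ 0.03, -0.45,  8.5 ]), ((322.8321228027344, 200.68247985839844), (68.60005187988281, 71.55645751953125), 90.85679626464844))
[607.13 222.02  73.32]
gap 53.38837540394103 [606.99 222.01  73.41]
[606.99 222.   184.92] (array([-0.41,  0.01,  8.5 ]), ((322.114990234375, 199.87071228027344), (68.6246566772461, 71.51470947265625), 91.32408905029297)) 17.2083
```

```bash
python3 - <<'E'
from h import *
robot.reach([523.5,54.5,295],DOWN); robot.pause(.4); c=shot("pump2"); print(robot.read_position(),robot.read_t())
f=np.load("pics/pump2.npz"); u,v=proj(f,[*f["tcp"][:2],120]); print(u,v)
u,v=int(u),int(v)
p=cv2.resize(f["color"][v-50:v+50,u-50:u+50],(600,600),interpolation=cv2.INTER_CUBIC); p=np.clip(p*1.8,0,255).astype(np.uint8)
g=cv2.GaussianBlur(cv2.cvtColor(p,6),(0,0),3)
for lo,hi in [(150,182),(205,240)]:
    h=cv2.HoughCircles(g,cv2.HOUGH_GRADIENT_ALT,1.5,5,param1=60,param2=.3,minRadius=lo,maxRadius=hi)
    print(None if h is None else h[0,:4])
for k in range(0,600,60): cv2.line(p,(k,0),(k,12),(0,0,255),1); cv2.line(p,(0,k),(12,k),(0,0,255),1)
cv2.imwrite("pics/z2.png",p)
E
```

```text
[523.57  54.76 294.75] 18.5333
322.6789307178956 200.75022931295968
None
None
```

View pics/z2.png

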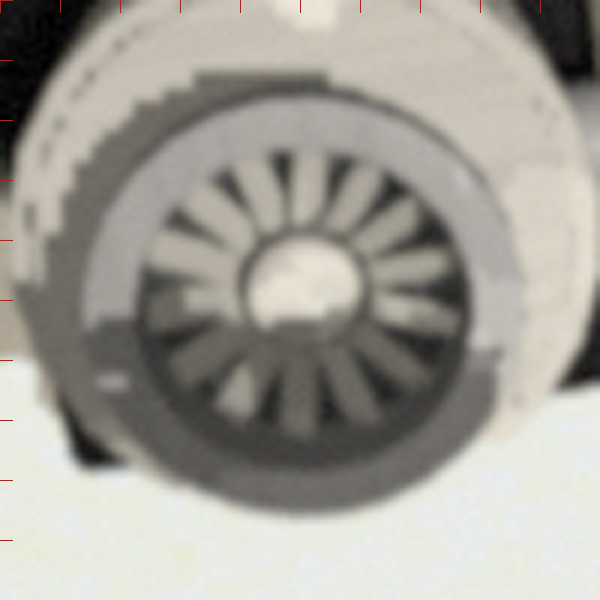

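The flange ellipse is centred at crop (303,304), which is px (322.1,200.3), within 0.4 mm of the jaw reference. I'll pick and place the screen ring.

```bash
cat >> h.py <<'E'
PX,PY=523.55,55.0
def pick(x,y,z,close,strength,opening=75):
    robot.gripper_to(opening); robot.line_to([x,y,z],vel=90); robot.pause(.2)
    robot.gripper_to(close,strength); robot.pause(.2)
    zg=robot.read_position()[2]; print("grip gap",robot.read_finger_gap(),"z",zg)
    robot.line_to([x,y,z+110],vel=150); return zg
def place(x,y,ztcp,F=8,opening=75):
    "lower until contact; ztcp = expected tool height when home"
    robot.reach([x,y,max(ztcp+60,260)],DOWN); robot.pause(.3)
    robot.line_to([x,y,ztcp+12],vel=100); robot.pause(.4); p=robot.read_position(); print("above",p)
    hit=robot.line_to([x,y,ztcp-4],vel=15,max_force=F); robot.pause(.2)
    print("hit",hit,robot.read_position(),"expected z",ztcp,"F",robot.read_wrist_force(),"gap",robot.read_finger_gap())
E
python3 - <<'E'
from h import *
robot.reach([607,222,185],DOWN); robot.pause(.3)
zg=pick(607,222,73,50,30)
place(PX,PY,zg+116); print(robot.read_t())
c=viewer.camera("side");cv2.imwrite("pics/side1.png",c["color"][130:290,260:420])
cv2.imwrite("pics/m2.png",np.hstack([cv2.resize(c["color"][160:260,280:400],(480,400)),cv2.resize(viewer.camera("scene")["color"][130:230,280:360],(320,400))]))
E
```

```text
grip gap 53.19537119714461 z 73.53836094047621
above [523.62  55.   201.77]
hit True [523.53  54.99 189.54] expected z 189.5383609404762 F [-0.23  0.    9.41] gap 53.17872191272051
26.175
```

View pics/m2.png

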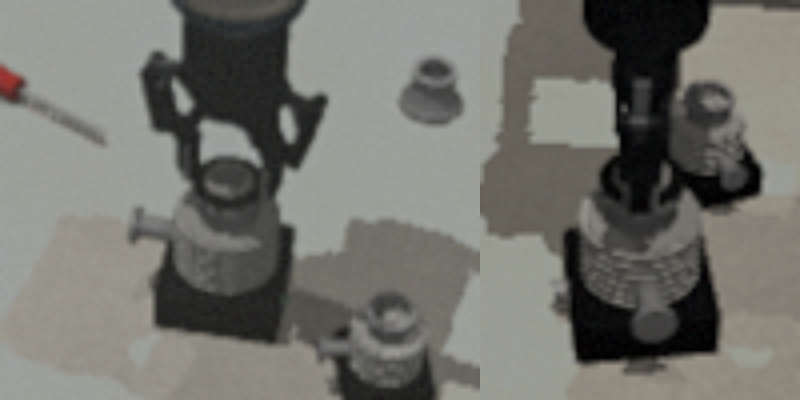

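The ring sits on the pump, and contact came exactly at the expected height. I'll release, check centring, then view the reducer again.

```bash
python3 - <<'E'
from h import *
robot.gripper_to(75); robot.line_to([PX,PY,301],vel=120); robot.pause(.4); shot("stack1")
f=np.load("pics/stack1.npz"); r=dark(f,124.5); print("ring",f["tcp"],r)
robot.reach([432.7,-225.8,215],DOWN); robot.pause(.4); shot("red2"); g=np.load("pics/red2.npz")
u,v=proj(g,[*g["tcp"][:2],40]); print(g["tcp"],u,v,robot.read_t())
a,b=int(r[1][0][0]),int(r[1][0][1]); u,v=int(u),int(v)
o=[cv2.resize(q,(400,400),interpolation=cv2.INTER_CUBIC) for q in (f["color"][150:250,272:372],g["color"][160:240,282:362])]
cv2.imwrite("pics/z3.png",np.clip(np.hstack(o)*1.8,0,255).astype(np.uint8))
E
```

```text
ring [523.53  54.98 300.9 ] (array([ -0.54,   1.03, 124.5 ]), ((322.21697998046875, 198.62216186523438), (69.73100280761719, 71.65201568603516), 105.66091918945312))
[ 432.82 -225.59  215.05] 322.45364209440123 200.51307487817118 29.7833
```

View pics/z3.png

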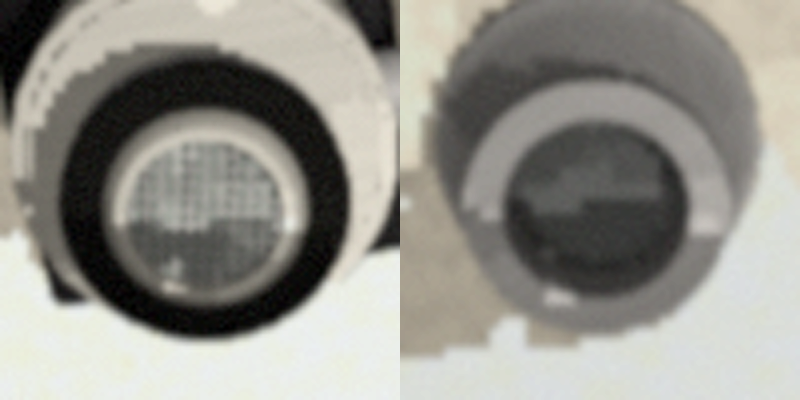

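Ring on pump: centred within about 0.6 mm. Reducer rim ellipse is centred at px (321.7,200.7). I'll pick it and place it.

```bash
sed -i 's/PX,PY=.*/PX,PY=523.5,55.3/' h.py; python3 - <<'E'
from h import *
zg=pick(432.5,-226.2,101,35,50)
place(PX,PY,zg+126); print(robot.read_t())
c=viewer.camera("side")
cv2.imwrite("pics/m3.png",np.hstack([cv2.resize(c["color"][140:260,280:400],(400,400)),cv2.resize(viewer.camera("scene")["color"][110:230,270:370],(333,400))]))
E
```

```text
grip gap 37.46529595282658 z 101.43939674442173
above [523.59  55.32 239.71]
hit True [523.49  55.3  227.5 ] expected z 227.43939674442174 F [-1.32 -0.61  8.77] gap 37.32335906746867
36.6167
```

View pics/m3.png

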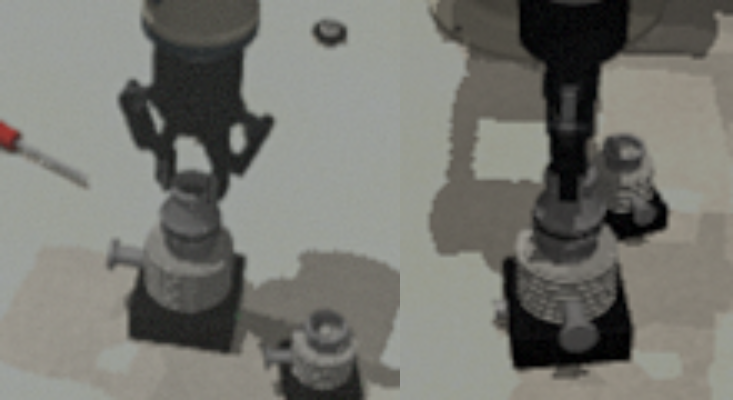

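The reducer is home to within 0.1 mm of the expected height. I'll release, check, and view the open ring.

```bash
python3 - <<'E'
from h import *
robot.gripper_to(75); robot.line_to([PX,PY,341],vel=120); robot.pause(.4); shot("stack2")
f=np.load("pics/stack2.npz"); print(f["tcp"],proj(f,[*f["tcp"][:2],166]))
robot.reach([518,-408.3,185],DOWN); robot.pause(.4); shot("open2"); g=np.load("pics/open2.npz")
print(g["tcp"],dark(g,8.5),robot.read_t())
o=[cv2.resize(q,(400,400),interpolation=cv2.INTER_CUBIC) for q in (f["color"][160:240,282:362],g["color"][160:240,282:362])]
cv2.imwrite("pics/z4.png",np.clip(np.hstack(o)*1.8,0,255).astype(np.uint8))
E
```

```text
[523.51  55.29 340.9 ] [323.02 200.55]
[ 518.09 -408.18  185.08] (array([-0.39, -0.11,  8.5 ]), ((321.9917907714844, 200.0227508544922), (49.81075668334961, 51.48786544799805), 112.57472229003906)) 40.9583
```

View pics/z4.png

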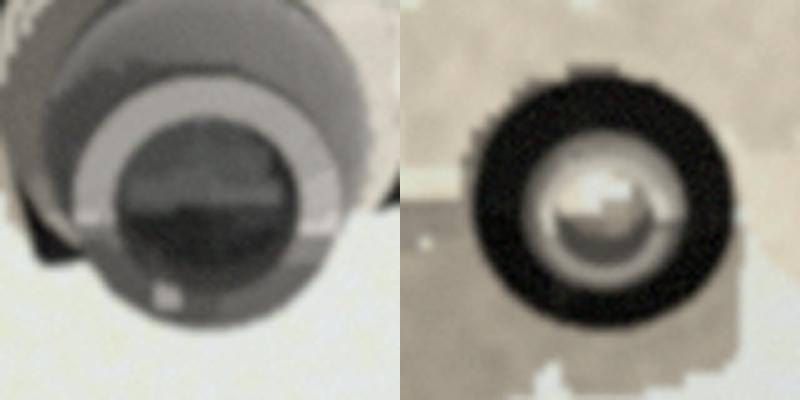

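The reducer top is at px (323.0,199.9), about 0.4 mm off in x and y. The open ring is centred under the jaws, so I'll pick it.

```bash
sed -i 's/PX,PY=.*/PX,PY=523.8,55.6/' h.py; python3 - <<'E'
from h import *
zg=pick(518,-408.3,75,35,30,opening=65)
place(PX,PY,zg+162); print(robot.read_t())
a=viewer.camera("side")["color"][120:220,290:390]
robot.gripper_to(65); robot.line_to([PX,PY,162+185],vel=100); robot.pause(.4); shot("stack3")
f=np.load("pics/stack3.npz"); print(f["tcp"],dark(f,170.5))
robot.reach([512,377,259],DOWN); robot.pause(.4); shot("gauge2"); g=np.load("pics/gauge2.npz"); print(g["tcp"],proj(g,[*g["tcp"][:2],84]),robot.read_t())
o=[cv2.resize(q,(400,400),interpolation=cv2.INTER_CUBIC) for q in (f["color"][160:240,282:362],g["color"][160:240,282:362])]
cv2.imwrite("pics/z5.png",np.clip(np.hstack(o)*1.8,0,255).astype(np.uint8)); cv2.imwrite("pics/a5.png",cv2.resize(a,(400,400)))
E
```

```text
grip gap 38.130074472042345 z 75.41877909427163
above [523.86  55.6  249.68]
hit True [523.79  55.61 237.33] expected z 237.41877909427163 F [-1.5  -0.12 10.3 ] gap 38.198397547068296
48.3
[523.82  55.6  346.93] (array([ -0.04,  -2.57, 170.5 ]), ((322.8543701171875, 203.14981079101562), (14.147933006286621, 16.80804443359375), 86.65403747558594))
[512.15 376.74 259.11] [322.48 200.3 ] 52.1333
```

View pics/z5.png

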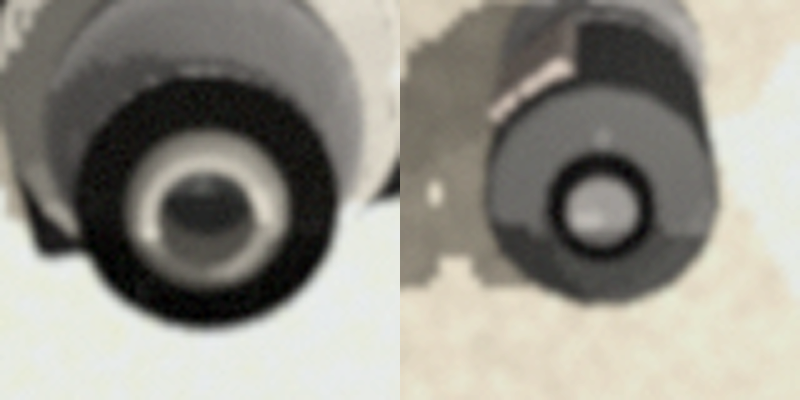

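The open ring is in place (px (323.0,199.7)), at the expected height within 0.1 mm. The gauge top is at (321.8,198.4), so the gauge is at y ≈ 378.1. I'll pick it and move it with straight lines to keep it upright.

```bash
sed -i 's/PX,PY=.*/PX,PY=524.0,55.7/' h.py; python3 - <<'E'
from h import *
robot.line_to([512.1,378.1,259],vel=60)
zg=pick(512.1,378.1,104,30,50,opening=65)
robot.line_to([512.1,378.1,336],vel=120); robot.line_to([PX,PY,336],vel=150)
place(PX,PY,zg+172,F=6); print(robot.read_t(),robot.read_tcp_rot(),robot.read_moment())
a=viewer.camera("side")["color"][90:230,270:410]; b=viewer.camera("scene")["color"][90:230,250:390]
cv2.imwrite("pics/m6.png",np.hstack([cv2.resize(q,(400,400)) for q in (a,b)]))
E
```

```text
grip gap 35.12871595477757 z 104.17809650346055
above [524.06  55.69 288.41]
hit True [524.03  55.71 276.1 ] expected z 276.17809650346055 F [-1.79  0.7   8.69] gap 34.98475619357466
62.1667 [0.01 1.57 0.01] [ 0.02  0.2  -0.  ]
```

View pics/m6.png

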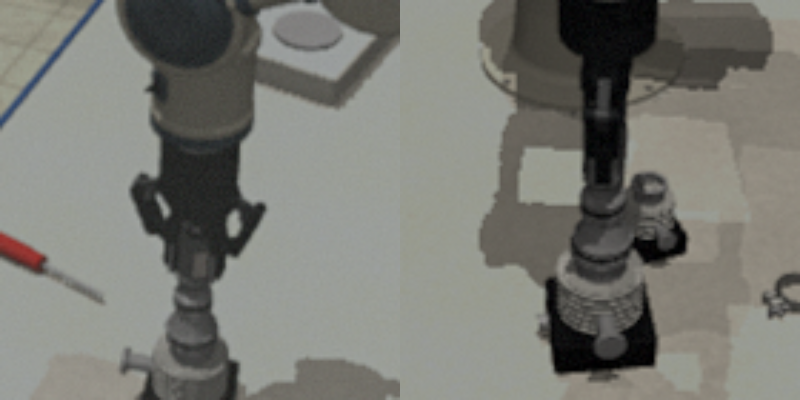

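The gauge is home at the expected height. I'll release, lift straight up, retreat and check.

```bash
python3 - <<'E'
from h import *
robot.gripper_to(70); robot.pause(.2); robot.line_to([PX,PY,435],vel=100); robot.pause(.4); shot("stack4")
f=np.load("pics/stack4.npz"); print(f["tcp"],proj(f,[*f["tcp"][:2],256]))
robot.line_to([450,-150,435],vel=200); robot.pause(.3); print(robot.read_t())
s=viewer.camera("scene")["color"]; d=viewer.camera("side")["color"]
cv2.imwrite("pics/m7.png",np.vstack([np.hstack([cv2.resize(q,(266,300),interpolation=cv2.INTER_CUBIC) for q in (f["color"][155:245,282:362],s[115:225,272:370],d[135:245,290:388])]),cv2.resize(s[130:320,110:510],(798,300))]))
E
```

```text
[524.    55.7  434.95] [322.93 198.84]
66.6333
```

View pics/m7.png

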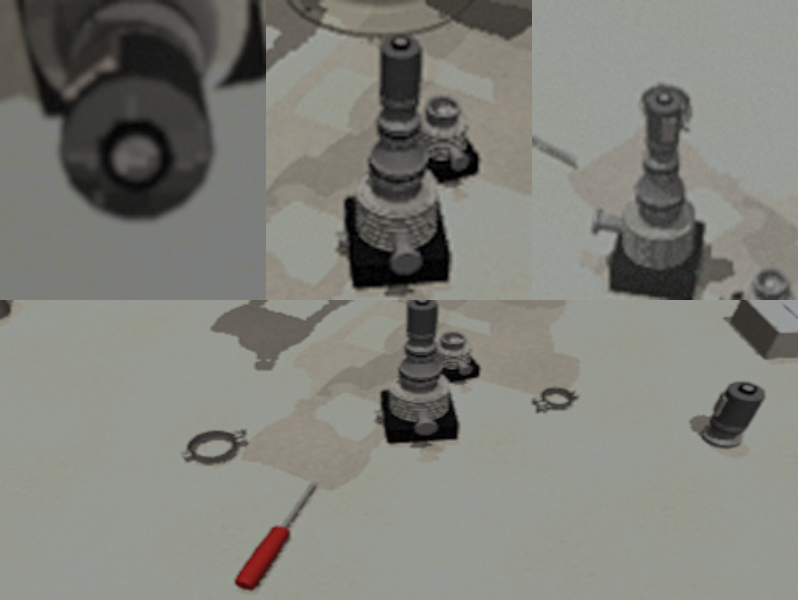

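The full stack stands straight in both views. The gauge top is at px (322.6,198.7) against an expected (322.4,198.8). The clamps and driver haven't moved, so I'm handing in.

```bash
python3 -c "
from h import *
robot.finish_job(); print(robot.read_t())"
```

```text
the job is handed in; nothing more can be done
the job is handed in; nothing more can be done
```

I stacked the test line on the larger pump's inlet in the order asked (screen ring, reducer, open ring, smaller gauge) and handed the job in at about 67 s of the 118 s allowed.

- **Height:** each part made contact within 0.1 mm of its computed home height, at about 9–10 N.
- **Centring:** the wrist-camera views put every part within about 0.6 mm of the one below.
- **Last pictures:** these show the stack straight and upright, with the arm clear. The clamps and screwdriver look to be where they started; I judged that by eye, not by measuring.
- **Checks that failed:**
  - The circle finder found nothing on the pump flange, so I measured the steel rims by hand on enlarged crops.
  - The automatic ring finder locked onto the hole of the placed open ring, so I read that one by hand as well.
  - The 55 mm fingertip probe of the bench stopped before contact, so I estimated that tip height from the 40 mm probe.
- **Disagreement:** the wrist camera differed from the fixed cameras by about 2–4 mm. I therefore placed parts relative to the jaws rather than by absolute position.

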